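# Slide two pastry cartons down the sloped pass-through stand

## Robot

A 6-joint arm with a two-finger parallel gripper is mounted at the origin on the work surface. World frame = base frame: x ahead of the robot, y to its left, z up, the work surface at z = 0. Lengths are in mm, angles in rad, forces in N, time in s.
With the tool pointing down it reaches from about 350 to 775 mm from the base axis. Payload 7.3 kg.
Tool frame: the origin (TCP) lies on the centre line of the jaws, within the pads' length; the fingertips stand 22 mm ahead of it and the grasp point (between the pads) lies 3 mm ahead of it; z points along the fingers, y is the direction in which the jaws open and shut (so a half turn about z gives the same grasp; the last joint's range is limited). The gripper opens to 92 mm and grips with 3 to 60 N. Pads are 19 mm wide; open, the fingers measure 130 mm over their backs; the gripper's body (75 mm by 190 mm) begins 47 mm behind the grasp point.
Start: joints at [1.003, 0.342, 1.524, -0, 1.275, -0.146], TCP at [214.924, 479.01, 248.741] pointing down, gripper open.
Joint ranges: [-2.53, 2.53], [-0.77, 2.02], [0.04, 2.7], [-1, 4.14], [0.28, 2.66], [-3.11, 3.11]. Speed limits (rad/s): [2.57, 2.57, 3.14, 3.14, 3.14, 3.14].

## Interface

Orientations are given as [roll, pitch, yaw] about the fixed x, y, z axes, in that order (R = Rz(yaw) Ry(pitch) Rx(roll)).
In Python, from plant import get_obs, capture, bot, spot_in gives the robot as it stands.
- The arm moves only by the shell command python3 -m handwheel 'ROWS' [OPENING]. ROWS is JSON, a list of rows, each a list of 2 entries, a list of its own where there are three numbers: the shift along the world's x, y, z in mm, then the turn, a rotation vector about the world's x, y, z in rad. In form: [[[x, y, z], [wx, wy, wz]], ...]. A call has 1 to 12 rows; each row shifts and turns the commanded pose from where the row before left it; what a row does not reach is not made up. A row lasts 1/8 s, in which the tool goes at most 62.5 mm and 10.7 degrees, less where a joint would pass 70% of its speed; a pose out of reach is approached as far as the arm can. A call is refused whole if a number of a shift passes 62.5 or a number of a turn 0.188, either way. A call with a gripper value outside its range is refused whole. OPENING is the closure, from 0 (fully open) to 1 (shut), set as the call begins (- or left out, the last holds). The fingers move at their own pace and stop on an object; the grip force is fixed at half the most. Time passes only in rows, so rows that do not move let the fingers close. It gives the time, the measured TCP pose, the force and the opening at its end, in the units of the state.
- get_obs(): the state, without advancing time (a new reading comes with each control period).
- capture(name): name is "scene" or "top" or "wrist"; returns a dict with "img" (480x640x3 uint8, red, green, blue), "fx", "fy", "cx", "cy" (pixels), "cam_to_world" (4x4, takes a point from camera to world coordinates). Camera axes: x right, y up, looking along -z (the intrinsics and any distortion apply to the point x, -y, -z); pixel columns grow to the right and rows downward; lengths in mm; the calibration is good to about 2 mm. A picture is of the moment at which its call begins. There is no depth.
- bot.close_job(): hands the job in, once; it reports no verdict.
Trained networks look in the newest picture that a camera, given by its name, has taken for a name from the list of things; names that differ only in an ending like _2 or _b are one class to them, and where a whole thing is asked for, a point or a joint stands for the part that bears it (a point fixed in the world has none). Each returns a list of dicts, best first, with "score" (0 to 1); they miss things now and then, are a little off and sometimes report something else, mostly with a low value. They report only what shows in the picture. A call takes as long as a camera call. They do not tell look-alikes from the thing itself.
- spot_in(thing, camera): "xyz" ([x, y, z] in mm, in the coordinates of the camera as it stood for that picture, good to about 4 mm: the middle of the surface that is visible of it).
The state is a dict: "time": time; "joint_positions": joint angles; "dq": joint speeds; "tau": joint torques, N m; "tool_pos": TCP position; "tcp_rot": TCP orientation; "contact_force": force on the tool from outside, world axes, zero at the start; "moment": the same for the moment, N m; "grip_width": finger opening in mm.
Only numpy, scipy, OpenCV 4.12 (cv2) and the standard library are available. Lean on these libraries where they do the work, as an engineer would, in place of code of your own. Each camera call takes 0.05 s, during which the arm holds its last target. There are 200 camera calls.

## Task

Load the sloped stand: bring the two pastry cartons that wait on its flat loading deck over the edge and down the slope, one into each of the two empty bays, so that each rests flat and square against the bottom lip. Keep the cartons right way up, and leave the carton that is already in its bay and the things on the bench around the stand where they are.

Things in the scene. Friction and masses are not known exactly. Their poses are not given: they have to be found in the camera images.
- stand: Dark steel pass-through stand, fixed, 364 mm wide (y). Origin on the bench under the crest, mid width; +x points level from the deck to the lip, +y left as seen along +x, z up. A flat deck, then from x = 0 a 24 degree slope 160 mm long with a bottom lip. Three bays 116 mm wide between walls, centred at y = +120, 0 and -120 mm; any one of them is stocked.
- deck_mid (a point): Middle of the flat polished loading deck, on its top (135 mm above the bench). Deck 142 mm (x) x 364 mm (y), with no walls at its rear or its two ends. Cartons slide on it easily (friction about 0.25).
- crest_mid (a point): Middle of the edge where deck and slope meet, 135 mm above the bench. Once a carton's middle is pushed past it, the carton tips onto the slope and slides down by itself. The two dividers (4 mm thick, rounded noses 8 mm, 32 mm above the slope) begin 8 mm down-slope of it.
- lip_mid (a point): Foot of the bottom lip, mid width, at the slope's surface, 70 mm above the bench. The lip stands 27 mm out of the slope.
- liner_stocked: Liner of the bay that already has a carton in it; it may be any of the three bays. Slick white plastic (friction about 0.2), fixed, 159 x 110 mm. Origin on its upper face, mid width, at the foot of the lip; +x straight down the slope, +z out of the slope (frame pitched 24 degrees). The crest is 160 mm up-slope of the origin.
- liner_free1: Liner of an empty bay; any of the three. Slick white plastic (friction about 0.2), fixed, 159 x 110 mm. Origin on its upper face, mid width, at the foot of the lip; +x straight down the slope, +z out of the slope (frame pitched 24 degrees). The crest is 160 mm up-slope of the origin.
- liner_free2: Liner of the other empty bay; any of the three. Slick white plastic (friction about 0.2), fixed, 159 x 110 mm. Origin on its upper face, mid width, at the foot of the lip; +x straight down the slope, +z out of the slope (frame pitched 24 degrees). The crest is 160 mm up-slope of the origin.
- carton1: Closed stiff kraft pastry carton, 96 mm (x) x 100 mm (y) x 56 mm high, about 0.3 kg, on the left (+y) half of the deck, turned up to 9 degrees from the stand. Origin at the centre of its underside, z up, x about along the stand's x. Either carton may go into either empty bay. Too wide to grasp. At least 55 mm lie free between the two.
- carton2: Another carton like carton1, waiting on the right (-y) half of the deck.
- stocked_carton: A carton like carton1, already in its bay, lying on the slope against the lip. Origin at the centre of its underside, z out of the slope. It stays there.
- spray_can: White can, 60 mm across and 170 mm high, standing on the bench to the left of the slope. Origin at its underside. Leave alone.
- steel_pan: Open steel food pan, about 124 x 192 mm over its rim, 65 mm high, on the bench to the right of the stand. Origin at the centre of its underside. Leave alone.
- jug: Steel mug, 96 mm across, 115 mm high, on the bench to the left of the deck. Origin at the centre of its underside. Leave alone.
- cutter: Steel pastry ring, 84 mm across, 45 mm high, on the bench to the right of the slope. Origin at the centre of its underside. Leave alone.
Mind the look-alikes: they are no part of the job. Leave any blue or purple look-alike of the stocked_carton alone.

How it is judged:
By the outcome, as a careful person would: the job done as asked, in the order asked, and still so for the second after the job is handed in, with the robot touching nothing.
It also fails if it takes over 72 s, if anything falls off the work surface, if the arm or the gripper's body presses on something with over 40 N, if the wrist force passes 120 N, or if a joint passes its speed limit or range.

## Working session

There is one attempt and no reset: what is moved stays moved. The work goes in short steps, Python scripts to look and compute and a shell command to move; the robot and the scene stay as the last step left them, time stands still between calls to the robot, and variables do not carry over. Pictures are saved under pics/ and viewed, about 8 in all and at most 12, crops included, and the job is handed in when it is done.

```bash
mkdir -p pics; ls
cat > h.py <<'E'
from plant import get_obs, capture, bot, spot_in
import numpy as np, cv2
def w(c,p): return (c["cam_to_world"]@np.append(p,1))[:3]
def proj(c,P):
    T=np.linalg.inv(c["cam_to_world"]); q=T@np.append(P,1)
    return np.array([c["fx"]*q[0]/-q[2]+c["cx"], c["fy"]*-q[1]/-q[2]+c["cy"]])
def ray(c,u,v,z):
    d=c["cam_to_world"][:3,:3]@np.array([(u-c["cx"])/c["fx"],-(v-c["cy"])/c["fy"],-1]); o=c["cam_to_world"][:3,3]
    return o+d*(z-o[2])/d[2]
def save(c,n): cv2.imwrite("pics/"+n,cv2.cvtColor(c["img"],cv2.COLOR_RGB2BGR))
E
python3 - <<'E'
from h import *
print(get_obs())
for n in ("scene","top"):
    c=capture(n); save(c,n+"0.png"); print(n,[k for k in c],c["cam_to_world"].round(3).tolist(),c["fx"])
    for t in ["stand","deck_mid","crest_mid","lip_mid","liner_stocked","liner_free1","carton1","stocked_carton","spray_can","steel_pan","jug","cutter"]:
        for d in spot_in(t,n)[:5]:
            p=w(c,d["xyz"]); print(t,round(d["score"],2),p.round(0),proj(c,p).round(0))
E
```

```text
pics
{'time': 0.0, 'joint_positions': array([ 1.00297803e+00,  3.42714203e-01,  1.52500785e+00,  1.73697988e-05,
        1.27537511e+00, -1.45993470e-01]), 'dq': array([-6.29611016e-04, -1.03904344e-04,  7.26866064e-04,  7.50717771e-04,
        4.64126372e-04,  1.48457532e-05]), 'tau': array([ 7.29628246e-04, -4.31230009e+01, -2.44230956e+01,  7.18849059e-02,
        5.58155472e-02, -7.97741154e-05]), 'tool_pos': array([214.72367048, 478.68396182, 248.05254994]), 'tcp_rot': array([-3.14010657e+00, -2.35301760e-04,  2.71976259e+00]), 'contact_force': array([ 0.37870661, -0.3570042 ,  0.16499265]), 'moment': array([ 0.00175929, -0.03292325,  0.0206062 ]), 'grip_width': 92.10193219443478}
scene ['img', 'fx', 'fy', 'cx', 'cy', 'cam_to_world'] [[0.344, -0.735, 0.584, 1110.648], [0.939, 0.272, -0.211, -198.558], [-0.004, 0.621, 0.784, 889.205], [0.0, 0.0, 0.0, 1.0]] 455.1251119667231
stand 0.87 [585. -72. 138.] [291. 258.]
stand 0.42 [671.  47. 104.] [360. 284.]
deck_mid 0.91 [583. -68. 136.] [292. 258.]
crest_mid 0.59 [584. -70. 132.] [291. 259.]
crest_mid 0.5 [ 477. -389.   27.] [142. 29
[... 1297 characters left out ...]
.] [347. 238.]
liner_stocked 0.79 [629. -71. 120.] [347. 199.]
liner_free1 0.86 [ 667. -191.  106.] [401. 183.]
liner_free1 0.71 [666.  51. 106.] [291. 184.]
carton1 0.95 [ 534. -162.  195.] [397. 239.]
carton1 0.61 [532.  26. 193.] [302. 241.]
stocked_carton 0.88 [366. 162.  57.] [243. 321.]
stocked_carton 0.86 [451. 330.  57.] [168. 283.]
stocked_carton 0.85 [701. -74. 143.] [349. 163.]
stocked_carton 0.78 [710. 338.  54.] [168. 171.]
stocked_carton 0.69 [ 304. -346.   60.] [471. 347.]
spray_can 0.58 [694. 168. 164.] [233. 165.]
steel_pan 0.36 [539. -68. 134.] [347. 240.]
jug 0.56 [537. 204.  25.] [227. 246.]
jug 0.35 [538. -70. 140.] [348. 240.]
cutter 0.77 [ 685. -346.   26.] [459. 182.]
```

View pics/scene0.png

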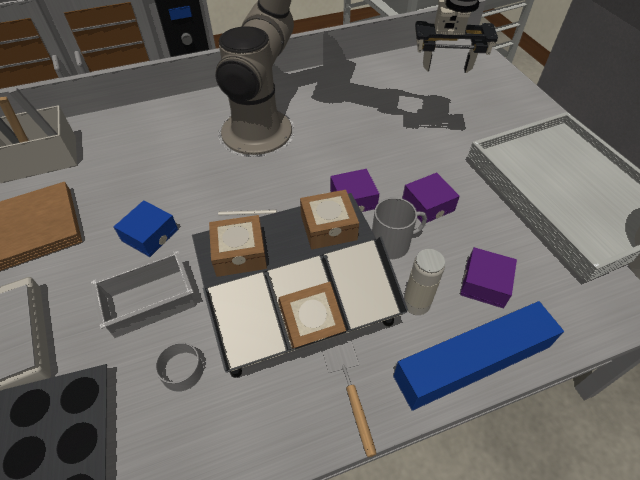

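Run:
```python
import cv2
i=cv2.imread("pics/top0.png")[130:290,200:460]
cv2.imwrite("pics/top0c.png",cv2.resize(i,None,fx=3,fy=3,interpolation=cv2.INTER_CUBIC))
```

```text
(no output)
```

View pics/top0c.png

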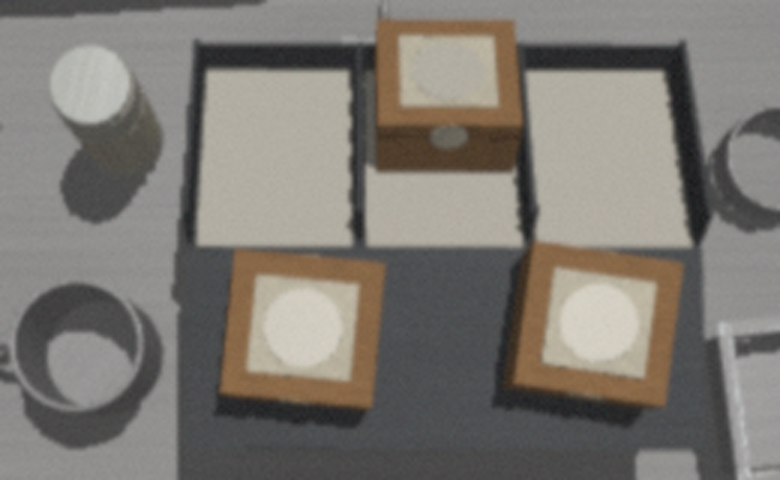

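The scene view shows two cartons on the deck at (237,245) and (330,217), a stocked carton in the middle bay at (313,314), and empty left and right bays. Possible look-alikes are purple boxes at (355,190), (432,195) and (490,277), a blue box at (145,228), and the stocked carton. I choose the two kraft cartons on the deck, and the close top crop confirms them at crop pixels (303,328) and (598,322). Next I fit poses from the crop corners.

Run:
```python
from h import *
from scipy.optimize import least_squares
c=capture("top")
P=lambda a:np.array([200+a[0]/3,130+a[1]/3])
S,C=np.sin(np.radians(24)),np.cos(np.radians(24))
pts=[((206,69),160,175),((350,70),160,65),((196,245),1,175),((354,245),1,65),((528,69),160,-65),((665,70),160,-175),((533,246),1,-65),((694,246),1,-175)]
def f(p):
    r=[]
    for px,s,y in pts:
        x=s*C; z=135-s*S
        W=[p[0]+x*np.cos(p[2])-y*np.sin(p[2]),p[1]+x*np.sin(p[2])+y*np.cos(p[2]),z]
        r+=list(proj(c,W)-P(px))
    return r
s=least_squares(f,[600,-70,0]); print("stand",s.x.round(3),np.round(s.fun,1))
x0,y0,th=s.x
for n,q in (("c1",[(234,251),(385,264),(371,408),(221,394)]),("c2",[(537,243),(684,263),(665,405),(516,387)])):
    W=np.array([ray(c,*P(a),191)[:2] for a in q]); m=W.mean(0)
    R=np.array([[np.cos(th),np.sin(th)],[-np.sin(th),np.cos(th)]])
    L=(W-[x0,y0])@R.T
    e=W-np.roll(W,-1,0)
    print(n,m.round(1),"local",L.mean(0).round(1),L.round(0).tolist(),np.linalg.norm(e,axis=1).round(0),np.degrees(np.arctan2(-e[:,0],e[:,1]))[[0]].round(1))
print(get_obs()["time"])
```

```text
stand [ 5.97494e+02 -7.15640e+01 -1.10000e-02] [ 0.4  0.   0.6 -0.1  0.2 -0.2 -0.4 -0.  -2.   0.4  0.3  0.2  1.3 -0.2
 -0.5 -0. ]
c1 [534.5  27.8] local [-64.1  98.7] [[-12.0, 144.0], [-21.0, 44.0], [-116.0, 54.0], [-107.0, 152.0]] [100.  96.  99.  95.] [-5.4]
c2 [ 536.  -168.7] local [-60.4 -97.9] [[-6.0, -56.0], [-20.0, -154.0], [-114.0, -139.0], [-102.0, -42.0]] [98. 95. 99. 97.] [-8.3]
1.35
```

```bash
python3 -m handwheel '[[[26.6,-45.7,0],[0,0,-0.097]],[[26.6,-45.7,0],[0,0,-0.097]],[[26.6,-45.7,0],[0,0,-0.097]],[[26.6,-45.7,0],[0,0,-0.097]],[[26.6,-45.7,0],[0,0,-0.097]],[[26.6,-45.7,0],[0,0,-0.097]],[[26.6,-45.7,0],[0,0,-0.097]],[[26.6,-45.7,0],[0,0,-0.097]],[[26.6,-45.7,0],[0,0,-0.097]],[[26.6,-45.7,0],[0,0,-0.097]],[[26.6,-45.7,0],[0,0,-0.097]],[[26.6,-45.7,0],[0,0,-0.097]]]' 0.35; python3 -m handwheel '[[[0,0,0],[0,0,0]]]'
```

```text
time: 2.85
tool_pos: [534.8, -71.1, 248.8]
tcp_rot: [3.141, -0.0, 1.552]
contact_force: [0.7, 0.1, -0.0]
grip_width: 59.6
time: 2.98
tool_pos: [535.3, -72.4, 248.1]
tcp_rot: [3.141, 0.001, 1.551]
contact_force: [-0.2, 0.6, -0.3]
grip_width: 59.3
```

```bash
python3 -m handwheel '[[[0,1,-30],[0,0,0.008]],[[0,0,-30],[0,0,0]],[[0,0,-24],[0,0,0]],[[0,0,0],[0,0,0]]]'
python3 - <<'E'
from h import *
c=capture("scene"); print(proj(c,[530,-70,160]))
i=cv2.cvtColor(c["img"],cv2.COLOR_RGB2BGR)[150:350,180:420]; cv2.imwrite("pics/s1.png",cv2.resize(i,None,fx=3,fy=3))
E
```

```text
time: 3.48
tool_pos: [532.7, -67.2, 163.4]
tcp_rot: [-3.138, -0.001, 1.565]
contact_force: [0.5, 0.2, 0.4]
grip_width: 59.7
[282.52440884 231.1782629 ]
```

View pics/s1.png

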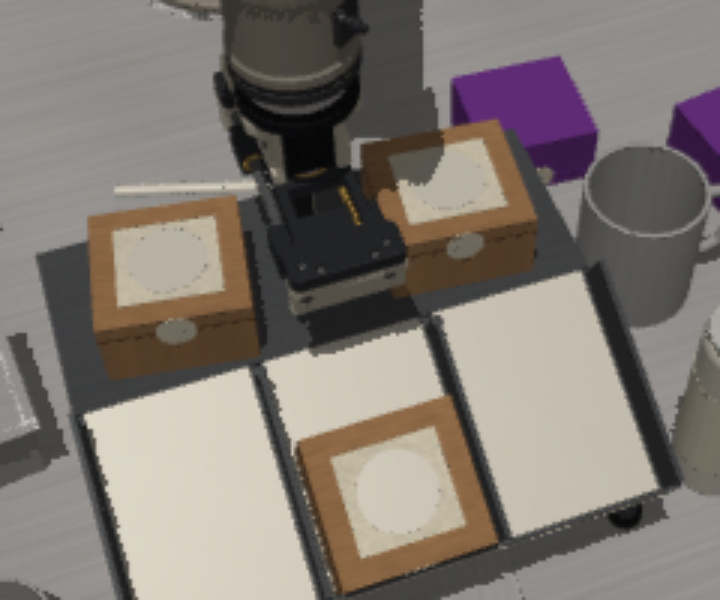

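The gripper is between the two cartons (crop pixel 340,240), with both cartons untouched. I push carton1 to the left.

```bash
python3 -m handwheel '[[[0,8,0],[0,0,0]],[[0,8,0],[0,0,0]],[[0,6,0],[0,0,0]],[[0,6,0],[0,0,0]],[[0,6,0],[0,0,0]],[[0,6,0],[0,0,0]],[[0,6,0],[0,0,0]],[[0,6,0],[0,0,0]],[[0,5,0],[0,0,0]],[[0,3,0],[0,0,0]],[[0,0,0],[0,0,0]]]';  python3 - <<'E'
from h import *
print(get_obs()["tool_pos"],get_obs()["contact_force"])
c=capture("top"); 
i=cv2.cvtColor(c["img"],cv2.COLOR_RGB2BGR)[130:290,200:460]
cv2.imwrite("pics/t1.png",cv2.resize(i,None,fx=3,fy=3,interpolation=cv2.INTER_CUBIC))
E
```

```text
time: 4.9
tool_pos: [534.0, -8.0, 164.6]
tcp_rot: [-3.141, -0.0, 1.564]
contact_force: [0.2, 0.8, -0.2]
grip_width: 59.4
[534.02214977  -8.03965185 164.63471904] [ 0.17443877  0.82134324 -0.17594033]
```

View pics/t1.png

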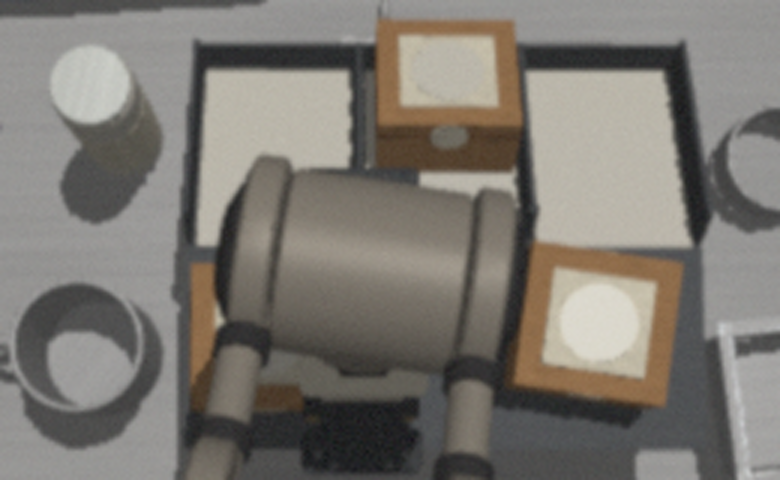

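Carton1 is squared, with its left edge at crop x≈190. Next I push carton2 to the right.

```bash
python3 -m handwheel '[[[0,-25,0],[0,0,0]],[[0,-35,0],[0,0,0]],[[0,-16,0],[0,0,0]],[[0,-6,0],[0,0,0]],[[0,-6,0],[0,0,0]],[[0,-6,0],[0,0,0]],[[0,-6,0],[0,0,0]],[[0,-6,0],[0,0,0]],[[0,-6,0],[0,0,0]],[[0,-5,0],[0,0,0]],[[0,-3,0],[0,0,0]],[[0,0,0],[0,0,0]]]';  python3 - <<'E'
from h import *
c=capture("scene"); 
i=cv2.cvtColor(c["img"],cv2.COLOR_RGB2BGR)[150:350,180:420]; cv2.imwrite("pics/s2.png",cv2.resize(i,None,fx=3,fy=3))
print(get_obs()["tool_pos"])
E
python3 -m handwheel '[[[0,10,0],[0,0,0]],[[0,25,0],[0,0,0]],[[-6,20,30],[0,0,0]],[[-25,10,45],[0,0,0]],[[-45,0,0],[0,0,0.18]],[[-45,0,0],[0,0,0.18]],[[-40,0,0],[0,0,0.18]],[[0,0,0],[0,0,0.18]]]'
python3 - <<'E'
from h import *
c=capture("top"); 
i=cv2.cvtColor(c["img"],cv2.COLOR_RGB2BGR)[130:290,200:460]
cv2.imwrite("pics/t2.png",cv2.resize(i,None,fx=3,fy=3,interpolation=cv2.INTER_CUBIC))
E
```

```text
time: 6.45
tool_pos: [534.2, -128.7, 164.8]
tcp_rot: [3.141, 0.0, 1.564]
contact_force: [-0.1, -0.2, 0.1]
grip_width: 59.5
[ 534.19097727 -128.58708169  164.79528441]
time: 7.5
tool_pos: [370.7, -62.4, 240.0]
tcp_rot: [-3.141, -0.0, 2.29]
contact_force: [-0.0, -0.1, -0.7]
grip_width: 59.9
```

View pics/t2.png

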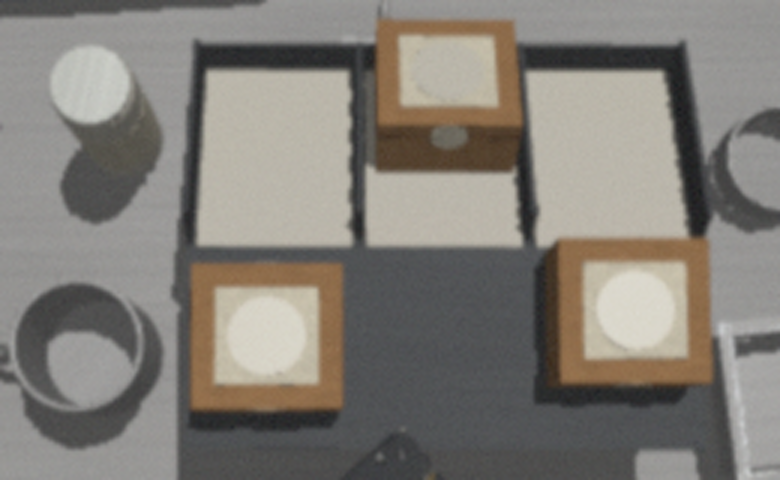

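Run:
```python
from h import *
c=capture("top"); x0,y0,th=597.5,-71.56,-0.011
P=lambda a:np.array([200+a[0]/3,130+a[1]/3])
R=np.array([[np.cos(th),np.sin(th)],[-np.sin(th),np.cos(th)]])
for q in ([(191,264),(342,263),(343,409),(190,410)],[(558,239),(709,237),(711,384),(559,384)]):
    W=np.array([ray(c,*P(a),191)[:2] for a in q]); L=(W-[x0,y0])@R.T
    print(W.mean(0).round(1),L.mean(0).round(1),L.round(1).tolist())
print(R.T@[-48-20,120]+[x0,y0],R.T@[-68,-120]+[x0,y0])
```

```text
[529.9  51.7] [-68.9 122.5] [[-21.1, 172.8], [-20.2, 72.9], [-116.8, 72.1], [-117.6, 172.3]]
[ 544.8 -191.3] [ -51.4 -120.3] [[-3.7, -70.5], [-2.1, -170.9], [-99.8, -170.0], [-100.0, -69.9]]
[530.82408734  49.18072499] [ 528.18414058 -190.80475516]
```

```bash
python3 -m handwheel '[[[15,23,0],[0,0,0.168]],[[15,23,0],[0,0,0.168]],[[15,23,0],[0,0,0.168]],[[15,23,-10],[0,0,0.168]],[[16,23,-24],[0,0,0.168]],[[0,0,-30],[0,0,0]],[[0,0,0],[0,0,0]]]'; python3 -c "
from h import *
print(get_obs()['tool_pos'],get_obs()['tcp_rot'])"
```

```text
time: 8.48
tool_pos: [448.0, 52.3, 174.0]
tcp_rot: [3.141, -0.005, 3.122]
contact_force: [0.1, 0.7, 0.0]
grip_width: 59.7
[448.01436133  52.34171309 174.00051372] [ 3.14129575 -0.0049202   3.12156683]
```

```bash
python3 -m handwheel '[[[8,0,2],[0,0,0.008]],[[8,0,0],[0,0,0]],[[7,0,0],[0,0,0]],[[7,0,0],[0,0,0]],[[7,0,0],[0,0,0]],[[7,-0.5,0],[0,0,0]],[[7,0,0],[0,0,0]],[[7,0,0],[0,0,0]],[[7,0,0],[0,0,0]],[[7,-0.5,0],[0,0,0]],[[7,0,0],[0,0,0]],[[6,0,0],[0,0,0]]]'; python3 -m handwheel '[[[5,0,0],[0,0,0]],[[4,0,0],[0,0,0]],[[4,0,0],[0,0,0]],[[3,0,0],[0,0,0]],[[0,0,0],[0,0,0]],[[0,0,0],[0,0,0]]]'
python3 - <<'E'
from h import *
c=capture("scene"); 
i=cv2.cvtColor(c["img"],cv2.COLOR_RGB2BGR)[150:380,180:440]; cv2.imwrite("pics/s3.png",cv2.resize(i,None,fx=2.6,fy=2.6))
E
```

```text
time: 9.98
tool_pos: [534.6, 50.6, 177.7]
tcp_rot: [3.142, 0.0, 3.132]
contact_force: [-1.4, -0.3, 0.5]
grip_width: 59.4
time: 10.72
tool_pos: [550.1, 50.6, 177.7]
tcp_rot: [3.141, -0.0, 3.132]
contact_force: [-0.7, 0.9, -0.6]
grip_width: 59.7
```

View pics/s3.png

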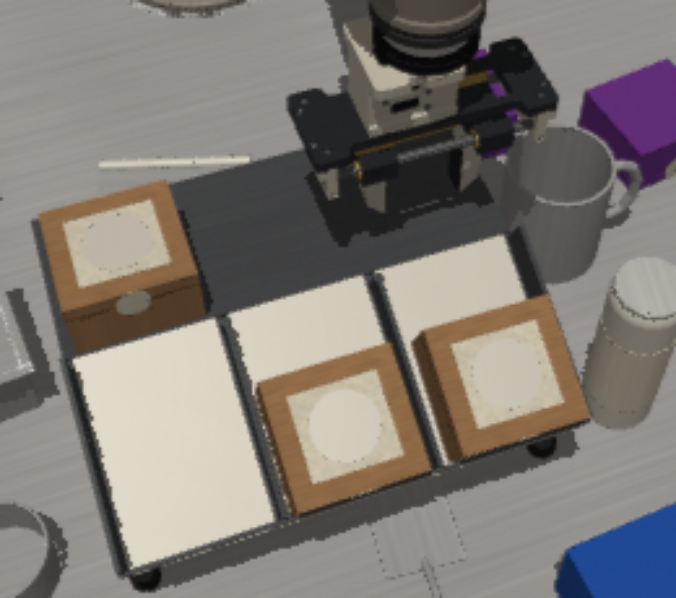

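Carton1 slid to the bottom of the left bay (crop 500,375). I move on to carton2 and will check both squarely from above.

```bash
python3 -m handwheel '[[[-35,0,0],[0,0,0]],[[-45,-15,0],[0,0,0]],[[-14,-45,0],[0,0,0]],[[0,-45,0],[0,0,0]],[[0,-45,0],[0,0,0]],[[0,-45,0],[0,0,0]],[[0,-46,0],[0,0,0]],[[0,0,0],[0,0,0]],[[0,0,0],[0,0,0]]]'
python3 - <<'E'
from h import *
print(get_obs()["tool_pos"])
c=capture("top"); 
i=cv2.cvtColor(c["img"],cv2.COLOR_RGB2BGR)[130:290,200:460]
cv2.imwrite("pics/t3.png",cv2.resize(i,None,fx=3,fy=3,interpolation=cv2.INTER_CUBIC))
E
```

```text
time: 11.9
tool_pos: [455.8, -189.9, 177.6]
tcp_rot: [3.141, -0.0, 3.131]
contact_force: [0.4, -0.0, -0.8]
grip_width: 59.7
[ 455.81940854 -189.8697231   177.60950451]
```

View pics/t3.png

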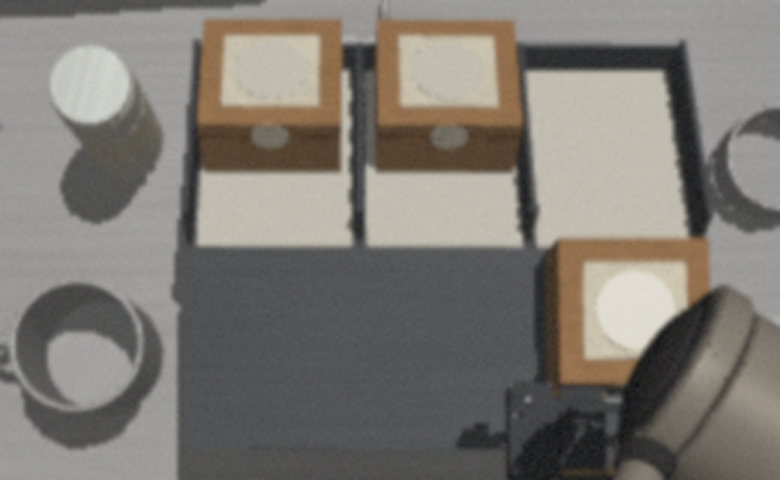

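Carton1 (crop 270,90) sits at the same rows as the stocked carton, square and flat against the lip. Now I push carton2.

```bash
python3 -m handwheel '[[[10,0,0],[0,0,0]],[[10,0,0],[0,0,0]],[[7,0,0],[0,0,0]],[[7,0,0],[0,0,0]],[[7,-0.5,0],[0,0,0]],[[7,0,0],[0,0,0]],[[7,0,0],[0,0,0]],[[7,-0.5,0],[0,0,0]],[[7,0,0],[0,0,0]],[[6,0,0],[0,0,0]],[[5,0,0],[0,0,0]],[[4,0,0],[0,0,0]]]'; python3 -m handwheel '[[[4,0,0],[0,0,0]],[[3,0,0],[0,0,0]],[[0,0,0],[0,0,0]],[[-30,0,0],[0,0,0]],[[-50,10,20],[0,0,0]],[[-50,20,30],[0,0,0]],[[-40,20,20],[0,0,0]],[[0,0,0],[0,0,0]]]'
python3 - <<'E'
from h import *
c=capture("top"); d=capture("scene")
i=cv2.cvtColor(c["img"],cv2.COLOR_RGB2BGR)[130:290,200:460]
j=cv2.cvtColor(d["img"],cv2.COLOR_RGB2BGR)[110:410,80:540]
i=cv2.resize(i,(480,295),interpolation=cv2.INTER_CUBIC); j=cv2.resize(j,(460,300))
cv2.imwrite("pics/f.png",np.vstack([i,cv2.copyMakeBorder(j,0,0,0,20,0)]))
E
```

```text
time: 13.45
tool_pos: [540.4, -191.4, 177.8]
tcp_rot: [3.142, 0.0, 3.132]
contact_force: [-0.7, 0.7, 0.8]
grip_width: 59.4
time: 14.45
tool_pos: [375.7, -140.6, 249.5]
tcp_rot: [-3.14, 0.003, 3.132]
contact_force: [-0.2, -0.2, -0.7]
grip_width: 59.8
```

View pics/f.png

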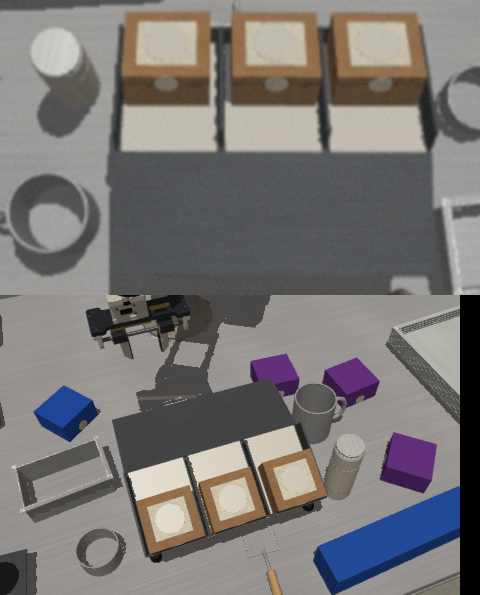

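All three cartons sit in line against the lip (rows 12–104 in the top view) and nothing else has moved. I hand in the job.

```bash
python3 -m handwheel '[[[0,0,0],[0,0,0]],[[0,0,0],[0,0,0]]]'; python3 -c "
from plant import bot; print(bot.close_job())"
```

```text
time: 14.8
tool_pos: [377.5, -141.6, 247.0]
tcp_rot: [3.141, -0.001, 3.132]
contact_force: [0.4, -0.4, 0.2]
grip_width: 59.6
the job is handed in; nothing more can be done
None
```

Both cartons are in the two empty bays, the left and the right. I handed the job in at about 15 s, with the arm clear and touching nothing.

**How:** I pushed each carton sideways with the two spread fingers, which squared it and lined it up with its bay. Then I pushed it from behind over the crest, and it slid down by itself.

**Last checks:** In the final top view both cartons sit right way up at the same image rows as the stocked carton, flat and square against the lip. The stocked carton and the things on the bench look unmoved. Force readings at the end of each move stayed below about 2 N.

**Off-centre:** Before its slide, carton1 was about 2.5 mm off its bay's centre line, within the 8 mm of play on each side. No check failed or disagreed.

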